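# Clamp a cast-glass slab with the crank

## Task

Pick up the loose crank, fit its square socket fully home on the square end of the clamping table's upright screw without forcing it, and wind it clockwise (seen from above) until the moving jaw has pushed the glass slab against the stop bar and the sprung pad is pressed about half-way in. Turn gently so that the pad's springs never go solid on the glass, and leave the crank on the screw, let go, and the other things on the table where they are.

Things in the scene. Friction and masses are not known exactly. Their poses are not given: they have to be found in the camera images.
- fixture: Clamping table, fixed: dark steel bed 120 x 375 mm, 14 mm thick, with a blue screw box 84 x 84 mm (top at z = 58 mm) at one end. Origin: at bench level under the middle of the screw box. z is up; y runs along the bed from the screw box towards the stop bar, the way the jaw closes. The bed reaches from y = -65 to +310 mm
- collar: fixed round steel collar on the screw box, 54 mm across, 4 mm tall. Origin: centre of its top face, 62 mm over the bench; y as the clamping table's. The screw's square end rises from it: steel, 18 x 18 mm, 28 mm tall (top 90 mm over the bench), top edges chamfered 1.5 mm, flats along the collar's x and y at the start. The square is not exactly centred: up to 4.5 mm off in x and in y, not measured; see or feel for it
- screw (a joint): angle of the upright screw, rad, 0 at the start, grows clockwise seen from above; a turn (6.28) moves the jaw 25 mm to the stop bar. It stays where left (the pad may push it back if over 7 mm in). Friction 0.36 N m (about 5 N at the crank's knob), plus about 0.05 N m per mm that the pad is in (some 4 N more at the knob when half in)
- crank_hub (a point): centre (half-way up) of the crank's hub, a steel block 34 x 34 mm, 42 mm tall, standing socket down. Socket: square, 19.6 mm wide, 30 mm deep, parallel to the hub's sides; fits at any quarter turn. z up, x along the arm to the knob. A 16 mm wide arm (7 to 17 mm below this point) runs in +x to the knob, in -x to a round counterweight 33 mm across, 46 mm out. Grip the free +y and -y faces. 0.45 to 0.7 kg
- crank_mouth (a point): centre of the hub's underside (the mouth of the socket), 21 mm below crank_hub, same axes. It lies on the collar's top face when the crank is fully home
- knob_mid (a point): middle of the crank's knob: an upright black cylinder 22 mm across and 46 mm tall, which spins freely on its pin; its axis is 75 mm from the hub's axis, and its middle is 39 mm above the hub's underside (the arm below it ends 14 mm above the underside, the knob's top is at 62 mm). The frame's x and y turn with the knob and mean nothing
- pad (a joint): how far the sprung pad is pressed in towards the jaw, m: 0 = right out, 0.012 = springs solid; stiffness 12 N per mm
- pad_face (a point): centre of the pad's front face (a black plate 90 x 36 mm in front of the moving jaw), 33 mm above the bench
- slab: glass slab 90 x 90 x 28 mm, 0.57 kg, lying loose on the bed between the pad and the stop bar. Origin: centre of its underside, sides along x and y, z up
- stop: steel stop bar across the bed, 118 mm long, 22 mm wide, 36 mm tall, fixed. Origin: middle of the lower edge of its face towards the slab; y points away from the slab
- tape: tape measure, about 60 x 60 x 28 mm, lying loose (leave alone). Origin: centre of its underside
- brush: bench brush lying loose beyond the stop bar (leave alone)
- offcut: offcut of glass 70 x 50 x 28 mm lying loose (leave alone). Origin: centre of its underside
Things that resemble listed ones, but are neither listed nor needed, are in the scene too. Leave any blue, brown or red look-alike of the part that bears crank_hub alone.

How it is judged:
By the outcome, as a careful person would: the job done as asked, in the order asked, and still so for the second after the job is handed in, with the robot touching nothing.
It also fails if it takes over 72 s, if anything falls off the work surface, if the arm or the gripper's body presses on something with over 40 N, if the wrist force passes 120 N, or if a joint passes its speed limit or range.

## Robot

A 6-joint arm with a two-finger parallel gripper is mounted at the origin on the work surface. World frame = base frame: x ahead of the robot, y to its left, z up, the work surface at z = 0. Lengths are in mm, angles in rad, forces in N, time in s.
With the tool pointing down it reaches from about 350 to 1000 mm from the base axis. Payload 7.1 kg.
Tool frame: the origin (TCP) lies on the centre line of the jaws, within the pads' length; the fingertips stand 25 mm ahead of it and the grasp point (between the pads) lies 6 mm ahead of it; z points along the fingers, y is the line along which they close (so a half turn about z gives the same grasp; the last joint's range is limited). The gripper opens to 85 mm and grips with 20 to 120 N. Pads are 22 mm wide; open, the fingers measure 114 mm over their backs; the gripper's body (76 mm by 85 mm) begins 54 mm behind the grasp point. The pads swing forward as they close: fully open they stand 13 mm farther back than shut.
Start: joints at [-1.211, 0.423, 1.63, -0, 1.089, -0.019], TCP at [231.145, -580.67, 256.319] pointing down, gripper open.
Joint ranges: [-3, 3], [-0.9, 2.11], [0.09, 2.58], [-1.31, 4.45], [0.11, 2.69], [-2.54, 2.54]. Speed limits (rad/s): [2.39, 2.39, 3.01, 3.14, 3.14, 3.14].

## Interface

Orientations are given as a unit quaternion [w, x, y, z].
In Python, from bench import arm gives the robot as it stands.
- The arm moves only by the tool jog_arm, never from a script. Its argument "increments" is a list of rows, each a list of 7 numbers: the turn, a rotation vector about the tool's x, y, z in degrees, then the shift along the tool's x, y, z in mm, then the finger opening in mm, from 0 to 85.4. A call has 1 to 10 rows; each row is the pose to reach, as a shift and turn from the pose commanded when the call began, along the tool's axes at that moment; what a row does not reach only later rows make up. A row lasts 1/12 s, in which the tool goes at most 41.7 mm and 7.16 degrees, less where a joint would pass 70% of its speed; a pose out of reach is approached as far as the arm can. A call with a gripper value outside its range is refused whole. The fingers move at their own pace and stop on an object; "squeeze" is the grip in N (left out, the last holds). Time passes only in rows, so rows that repeat a pose let the fingers close. It gives the time, the measured TCP pose, the force, the opening and the grip force at its end, in the units of the state.
- arm.get_state(): the state, without advancing time (a new reading comes with each control period).
- arm.read_camera(name): name is "scene" or "top" or "wrist"; returns (picture, depth): 400x640x3 uint8, red, green, blue; 400x640 float32, mm along the optical axis (not along the pixel's ray), 0 where there is no reading.
- arm.camera_params(name): a dict with "fx", "fy", "cx", "cy" (pixels), "world_from_camera" (4x4, takes a point from camera to world coordinates); the wrist camera has in their place "mount" (4x4, takes a point from camera to tool coordinates, whose origin is the TCP and whose axes are the flange's). Camera axes: x right, y down, z forward; pixel columns grow to the right and rows downward; lengths in mm; the calibration is good to about 2 mm. A picture is of the moment at which its call begins: read the wrist's pose just before it. camera_params takes no time and is no camera call.
- arm.sign_off(): hands the job in; it is judged then, once.
The state is a dict: "time": time; "joint_pos": joint angles; "joint_velocities": joint speeds; "joint_torque": joint torques, N m; "tcp_pos": TCP position; "orientation": TCP orientation; "contact_force": force on the tool from outside, world axes, zero at the start; "wrist_torque": the same for the moment, N m; "width": finger opening in mm; "finger_force": force on a finger pad.
Only numpy, scipy, OpenCV 4.12 (cv2) and the standard library are available. Lean on these libraries where they do the work, as an engineer would, in place of code of your own. Each camera call takes 0.05 s, during which the arm holds its last target. There are 200 camera calls.

## Working session

There is one attempt and no reset: what is moved stays moved. The work goes in short steps, Python scripts to look and compute and a tool call to move; the robot and the scene stay as the last step left them, time stands still between calls to the robot, and variables do not carry over. Pictures are saved under pics/ and viewed, at most 11 in all, crops included, and the job is handed in when it is done.

Besides the shell and the picture viewer there is one more tool, called after "Request:" as name(argument=value, ...), one argument or row to a line, values as JSON. jog_arm: Moves the arm, as the interface text tells. Its arguments: {"type":"object","properties":{"increments":{"type":"array","items":{"type":"array","items":{"type":"number"}}},"squeeze":{"type":"number"}},"required":["increments"]}

```bash
mkdir -p pics; ls; cat > h.py <<'E'
import numpy as np, cv2
from scipy.spatial.transform import Rotation as R
from bench import arm
def T_tool(s=None):
    s=s or arm.get_state(); q=s["orientation"]; T=np.eye(4)
    T[:3,:3]=R.from_quat([q[1],q[2],q[3],q[0]]).as_matrix(); T[:3,3]=s["tcp_pos"]; return T
def grab(n):
    T=T_tool(); p=arm.camera_params(n); im,d=arm.read_camera(n)
    W=T@np.array(p["mount"]) if n=="wrist" else np.array(p["world_from_camera"])
    return im,d,p,W
def plane(p,W,u,v,z):
    r=W[:3,:3]@np.array([(u-p["cx"])/p["fx"],(v-p["cy"])/p["fy"],1]); c=W[:3,3]
    return c+r*(z-c[2])/r[2]
def pt(p,W,d,u,v):
    z=d[int(v),int(u)]; return (W@np.array([(u-p["cx"])/p["fx"]*z,(v-p["cy"])/p["fy"]*z,z,1]))[:3]
def cloud(p,W,d):
    v,u=np.mgrid[:d.shape[0],:d.shape[1]]
    c=np.stack([(u-p["cx"])/p["fx"]*d,(v-p["cy"])/p["fy"]*d,d],-1)
    return c@W[:3,:3].T+W[:3,3]
E
python3 - <<'E'
from h import *
for n in("top","scene"):
    im,d,p,W=grab(n); cv2.imwrite(f"pics/{n}0.png",im[:,:,::-1]); np.savez(f"{n}0.npz",im=im,d=d,W=W,fx=p["fx"],fy=p["fy"],cx=p["cx"],cy=p["cy"]); print(n,p["fx"],W.round(3))
print(arm.get_state())
print(arm.camera_params("wrist"))
E
```

```text
pics
top 451.96191495826275 [[ 1.300000e-02 -9.980000e-01  6.500000e-02  4.337630e+02]
 [-1.000000e+00 -1.300000e-02  1.000000e-03  6.929000e+00]
 [ 0.000000e+00 -6.500000e-02 -9.980000e-01  1.287034e+03]
 [ 0.000000e+00  0.000000e+00  0.000000e+00  1.000000e+00]]
scene 516.3388226454192 [[ 5.660000e-01  5.530000e-01 -6.110000e-01  1.375916e+03]
 [ 8.240000e-01 -3.900000e-01  4.110000e-01 -5.700360e+02]
 [-1.100000e-02 -7.370000e-01 -6.760000e-01  1.039924e+03]
 [ 0.000000e+00  0.000000e+00  0.000000e+00  1.000000e+00]]
{'time': 0.1, 'joint_pos': array([-1.21099496e+00,  4.23759155e-01,  1.63062156e+00,  2.75911409e-05,
        1.08863578e+00, -1.90040563e-02]), 'joint_velocities': array([-0.00044751, -0.0016306 , -0.0014894 ,  0.001182  , -0.00195324,
       -0.00125149]), 'joint_torque': array([-3.79210287e-04, -5.58426225e+01, -2.82443297e+01, -4.92071808e-05,
        3.01854576e-03,  3.53044663e-05]), 'tcp_pos': array([ 230.99268132, -580.23715686,  255.62356374]), 'orientation': array([-7.03684191e-04,  9.82117820e-01,  1.88265982e-01, -1.08683199e-04]), 'contact_force': array([0.34049862, 0.40873649, 0.06988018]), 'wrist_torque': array([ 1.90610374e-02, -2.06160463e-02,  1.18729285e-07]), 'finger_force': 0.0, 'width': 85.22712835766696}
{'fx': 352.202156263913, 'fy': 352.202156263913, 'cx': 320.22232588639866, 'cy': 198.96344601240347, 'mount': array([[ 1.51361684e-03, -9.52449851e-01, -3.04691632e-01,
         7.78657715e+01],
       [ 9.99998848e-01,  1.47651612e-03,  3.52184056e-04,
         1.13304482e+00],
       [ 1.14444455e-04, -3.04691814e-01,  9.52450988e-01,
        -1.17530134e+02],
       [ 0.00000000e+00,  0.00000000e+00,  0.00000000e+00,
         1.00000000e+00]])}
```

View pics/top0.png

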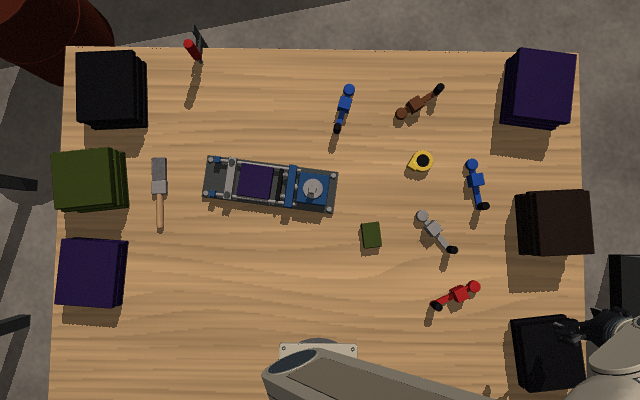

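View pics/scene0.png

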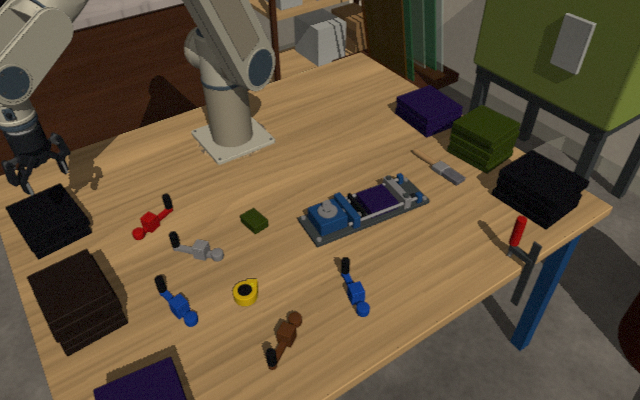

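The top view shows a steel-grey crank: hub at about (433,230), knob (452,249), counterweight (422,215). Its look-alikes are blue at (474,185) and (345,105), brown at (415,105) and red at (460,293). I choose the grey one. The clamping table runs from the screw box at (313,187) leftward to the stop at (229,178), with the purple slab at (256,180). In the scene view the crank is at (203,250) and the screw box at (328,212).

```bash
python3 - <<'E'
from h import *
z=np.load("top0.npz"); p={k:float(z[k]) for k in("fx","fy","cx","cy")};W=z["W"];d=z["d"];im=z["im"]
for n,u,v,h in[("cw",422,215,10),("hub",433,230,42),("knob",452,249,62),("collar",313,187,62),("stop",229,178,36),("slab",256,180,42)]:
    print(n,plane(p,W,u,v,h).round(),pt(p,W,d,u,v).round())
cv2.imwrite("pics/crop1.png",cv2.resize(np.hstack([im[190:270,390:490],im[145:225,295:395]])[:,:,::-1],None,fx=4,fy=4,interpolation=cv2.INTER_CUBIC))
# blue of fixture
hsv=cv2.cvtColor(im,cv2.COLOR_RGB2HSV)
m=cv2.inRange(hsv,(100,120,60),(118,255,255)); m[:,:200]=0;m[:150]=0;m[225:]=0;m[:,345:]=0
n,l,st,c=cv2.connectedComponentsWithStats(m)
for i in range(1,n):
    if st[i][4]>60: print(st[i],c[i],cv2.minAreaRect(np.argwhere(l==i)[:,::-1].astype(np.float32)))
E
```

```text
cw [ 469. -288.   10.] [ 468. -285.   25.]
hub [ 427. -311.   42.] [ 427. -311.   41.]
knob [ 377. -357.   62.] [ 377. -358.   60.]
collar [539.  20.  62.] [537.  20.  88.]
stop [564. 254.  36.] [562. 251.  53.]
slab [559. 178.  42.] [559. 178.  41.]
[284 165  13  42 320] [290.06875 185.4875 ] ((290.0760498046875, 185.44219970703125), (7.56633996963501, 41.840057373046875), 7.765166282653809)
[296 172  34  33 529] [312.77504726 187.18903592] ((312.4922790527344, 188.0615234375), (30.26447296142578, 29.768335342407227), 7.125016689300537)
```

View pics/crop1.png

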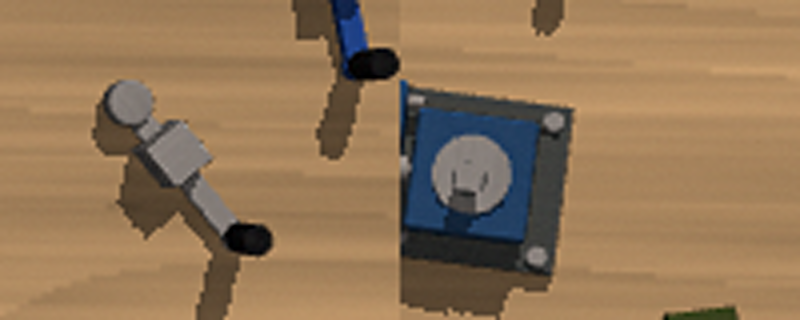

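The crop confirms that the grey crank has a plain square hub, and that the collar carries the square end. I'll look at the screw from close by, then at the crank.

```bash
cat >> h.py <<'E'
def to(x,y,z,ang=None):
    """row numbers to reach TCP x,y,z with tool x at heading ang (deg), pointing straight down"""
    T=T_tool(); s=T[:3,:3].T@(np.array([x,y,z])-T[:3,3])
    r=[0,0,0]
    if ang is not None:
        a=np.radians(ang); G=np.array([[np.cos(a),np.sin(a),0],[np.sin(a),-np.cos(a),0],[0,0,-1]])
        r=np.degrees(R.from_matrix(T[:3,:3].T@G).as_rotvec())
    print("row",np.round(r,2),np.round(s,1),"heading",np.degrees(np.arctan2(T[1,0],T[0,0])).round(2))
E
python3 - <<'E'
from h import *
to(539,20,230,84)
E
```

```text
row [-7.00e-02 -5.00e-02 -6.23e+01] [ 508.1 -443.7   26.3] heading 21.7
```

Request:
jog_arm(
  increments=[
    [0,0,-62,508,-444,26,85],
    [0,0,-62,508,-444,26,85],
    [0,0,-62,508,-444,26,85],
    [0,0,-62,508,-444,26,85],
    [0,0,-62,508,-444,26,85],
    [0,0,-62,508,-444,26,85],
    [0,0,-62,508,-444,26,85],
    [0,0,-62,508,-444,26,85],
    [0,0,-62,508,-444,26,85],
    [0,0,-62,508,-444,26,85],
  ],
)

```text
time: 0.93
tcp_pos: [421.4, -208.2, 240.2]
orientation: [-0.0, 0.743, 0.669, -0.0]
contact_force: [1.4, -0.5, -0.1]
width: 84.9
finger_force: 0.0
```

```bash
python3 - <<'E'
from h import *
to(539,20,230,84)
E
```

```text
row [-0.   -0.   -0.05] [239.3  92.9  10.2] heading 83.95
```

Request:
jog_arm(
  increments=[
    [0,0,0,239,93,10,85],
    [0,0,0,239,93,10,85],
    [0,0,0,239,93,10,85],
    [0,0,0,239,93,10,85],
    [0,0,0,239,93,10,85],
    [0,0,0,239,93,10,85],
    [0,0,0,239,93,10,85],
    [0,0,0,239,93,10,85],
    [0,0,0,239,93,10,85],
  ],
)

```text
time: 1.68
tcp_pos: [539.1, 17.2, 229.8]
orientation: [-0.0, 0.744, 0.668, -0.001]
contact_force: [-0.1, -0.5, 0.1]
width: 85.2
finger_force: 0.0
```

```bash
python3 - <<'E'
from h import *
print(T_tool()[:3,3])
im,d,p,W=grab("wrist"); cv2.imwrite("pics/w1.png",im[:,:,::-1]); np.savez("w1.npz",im=im,d=d,W=W,T=T_tool())
C=cloud(p,W,d); z=C[...,2]
top=((z>84)&(z<95)); col=((z>59)&(z<66))
for n,m in(("sq",top),("z>50",col)):
    k,l,st,c=cv2.connectedComponentsWithStats(m.astype(np.uint8))
    for i in np.argsort(-st[1:,4])[:3]+1: 
        if st[i,4]>60:
            P=C[l==i]; r=cv2.minAreaRect(P[:,:2].astype(np.float32)); print(n,st[i],c[i].round(1),np.median(P[:,2]).round(1),[np.round(q,1) for q in r])
E
```

```text
[539.11413744  17.24199875 229.76091325]
sq [300 174  24  25 574] [311.5 186.5] 89.5 [array([533.1,  21.7]), array([18.3, 17.8]), np.float64(84.0)]
z>50 [ 284  147   67   64 2493] [318.1 176.9] 61.8 [array([536.5,  20. ]), array([54.4, 53.9]), np.float64(31.5)]
z>50 [506 219  26  23 435] [518.8 230.3] 61.5 [array([708.2, -45. ]), array([21. , 20.7]), np.float64(31.9)]
```

View pics/w1.png

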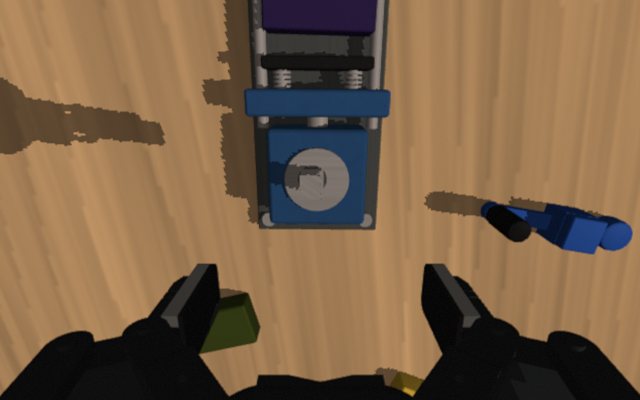

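The wrist view shows the square end at (311,186) on the collar (317,180), the moving jaw at row 102, the black pad at row 62, and the slab's near edge at row 33. I'll take one more view, shifted along the bed. It gives a second fix on the square and shows the gaps.

Request:
jog_arm(
  increments=[
    [0,0,0,41,0,0,85],
    [0,0,0,82,0,0,85],
    [0,0,0,110,0,0,85],
    [0,0,0,110,0,0,85],
    [0,0,0,110,0,0,85],
  ],
)

```text
time: 2.15
tcp_pos: [551.4, 126.0, 230.2]
orientation: [-0.0, 0.745, 0.667, -0.0]
contact_force: [0.3, 0.5, -0.2]
width: 84.8
finger_force: 0.0
```

```bash
python3 - <<'E'
from h import *
im,d,p,W=grab("wrist"); cv2.imwrite("pics/w2.png",im[:,:,::-1]); np.savez("w2.npz",im=im,d=d,W=W)
C=cloud(p,W,d); z=C[...,2]
m=(z>84)&(z<95)&(np.hypot(C[...,0]-533,C[...,1]-22)<30)
P=C[m]; print(np.median(P[:,2]),cv2.minAreaRect(P[:,:2].astype(np.float32)))
a=np.radians(84); Y=C[...,0]*np.cos(a)+C[...,1]*np.sin(a); X=C[...,0]*np.sin(a)-C[...,1]*np.cos(a)
o=np.array([536.5,20.]); Y-=o@[np.cos(a),np.sin(a)]; X-=o@[np.sin(a),-np.cos(a)]
for x0 in(-25,0,25):
    s=(abs(X-x0)<3)
    out=[]
    for y in range(40,262,3):
        q=s&(abs(Y-y)<1.5); out.append(f"{y}:{z[q].max():.0f}" if q.any() else f"{y}:-")
    print(x0,*out)
to(427,-311,200,43)
E
```

```text
89.3934379411823 ((533.4475708007812, 22.10552215576172), (18.519224166870117, 17.310867309570312), 83.51459503173828)
-25 40:58 43:57 46:- 49:- 52:54 55:56 58:56 61:55 64:56 67:55 70:56 73:55 76:41 79:42 82:41 85:41 88:51 91:53 94:52 97:52 100:43 103:15 106:16 109:15 112:16 115:- 118:42 121:291 124:292 127:43 130:43 133:43 136:43 139:44 142:43 145:42 148:44 151:43 154:44 157:43 160:43 163:43 166:44 169:43 172:44 175:44 178:43 181:43 184:44 187:43 190:43 193:44 196:43 199:43 202:43 205:43 208:41 211:15 214:15 217:16 220:50 223:51 226:52 229:52 232:51 235:51 238:51 241:51 244:- 247:15 250:15 253:15 256:- 259:-
0 40:59 43:56 46:45 49:- 52:54 55:55 58:55 61:56 64:56 67:55 70:56 73:55 76:15 79:- 82:- 85:- 88:52 91:52 94:53 97:53 100:49 103:15 106:15 109:15 112:16 115:286 118:287 121:43 124:43 127:43 130:43 133:43 136:43 139:43 142:44 145:43 148:43 151:43 154:43 157:43 160:43 163:43 166:43 169:43 172:43 175:43 178:43 181:43 184:43 187:43 190:43 193:45 196:43 199:43 202:44 205:43 208:15 211:15 214:15 217:16 220:51 223:51 226:51 229:52 232:52 235:51 238:51 241:50 244:- 247:15 250:15 253:14 256:- 259:-
25 40:59 43:56 46:- 49:- 52:55 55:55 58:55 61:55 64:55 67:56 70:56 73:54 76:41 79:41 82:41 85:- 88:52 91:53 94:52 97:52 100:15 103:15 106:16 109:15 112:15 115:286 118:287 121:291 124:293 127:43 130:43 133:43 136:43 139:43 142:44 145:43 148:43 151:44 154:43 157:43 160:43 163:44 166:44 169:43 172:43 175:43 178:43 181:43 184:43 187:43 190:43 193:43 196:43 199:43 202:44 205:43 208:16 211:15 214:15 217:15 220:52 223:51 226:51 229:52 232:51 235:51 238:51 241:51 244:- 247:16 250:16 253:15 256:- 259:-
row [-2.000e-02  5.000e-02  4.066e+01] [-447.2  -75.4   30.5] heading 83.66
```

View pics/w2.png

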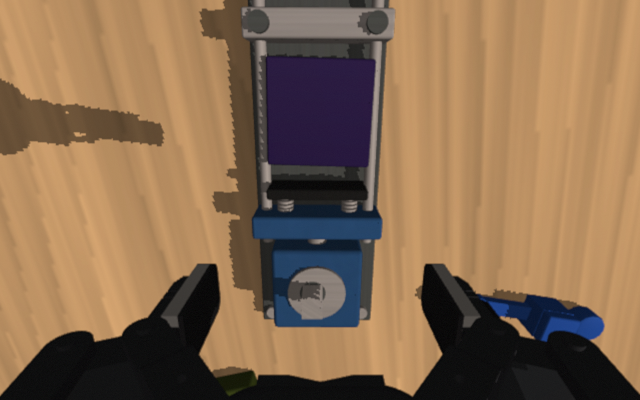

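The second view agrees on the square: (533.3, 21.9), with its flats heading about 84°. The pad face is at y≈99, the slab spans about 118–207, and the stop is at 219, so winding takes about 36 mm, or 1.45 turns. Now the crank.

Request:
jog_arm(
  increments=[
    [0,0,40.7,-447,-75,45,85],
    [0,0,40.7,-447,-75,45,85],
    [0,0,40.7,-447,-75,45,85],
    [0,0,40.7,-447,-75,45,85],
    [0,0,40.7,-447,-75,45,85],
    [0,0,40.7,-447,-75,45,85],
    [0,0,40.7,-447,-75,45,85],
    [0,0,40.7,-447,-75,45,85],
    [0,0,40.7,-447,-75,45,85],
    [0,0,40.7,-447,-75,45,85],
  ],
)

```text
time: 3.03
tcp_pos: [436.0, -275.6, 189.1]
orientation: [0.0, 0.931, 0.365, -0.0]
contact_force: [0.8, 0.3, 0.1]
width: 84.9
finger_force: 0.0
```

```bash
python3 - <<'E'
from h import *
to(427,-311,185,43)
E
```

```text
row [-0.01  0.02 -0.16] [-30.7  19.8   4.1] heading 42.84
```

Request:
jog_arm(
  increments=[
    [0,0,0,-31,20,3,85],
    [0,0,0,-31,20,3,85],
    [0,0,0,-31,20,3,85],
    [0,0,0,-31,20,3,85],
  ],
)

```text
time: 3.37
tcp_pos: [428.1, -308.9, 186.0]
orientation: [-0.0, 0.931, 0.365, -0.0]
contact_force: [-0.2, 0.7, -0.4]
width: 84.9
finger_force: 0.0
```

```bash
cat > crank.py <<'E'
from h import *
import sys
im,d,p,W=grab("wrist"); cv2.imwrite("pics/%s.png"%sys.argv[1],im[:,:,::-1])
T=T_tool(); print(T[:3,3].round(1))
C=cloud(p,W,d); z=C[...,2]; c0=np.array([427,-311.])
near=np.hypot(C[...,0]-c0[0],C[...,1]-c0[1])<100
grey=(im.max(2).astype(int)-im.min(2)<25)&(im.max(2)>60)
for n,m in(("hub",near&(z>38)&(z<46)&grey),("knob",near&(z>57)&(z<67)),("cw",near&(z>20)&(z<34)&grey)):
    k,l,st,c=cv2.connectedComponentsWithStats(m.astype(np.uint8))
    for i in np.argsort(-st[1:,4])[:2]+1:
        if st[i,4]>60:
            P=C[l==i]; print(n,st[i],np.median(P[:,2]).round(1),[np.round(q,1) for q in cv2.minAreaRect(P[:,:2].astype(np.float32))])
E
python3 crank.py w3
```

```text
[ 428.7 -308.1  186.1]
hub [ 309  171   45   44 1779] 41.7 [array([ 432.6, -316.7]), array([34.1, 33.2]), np.float64(39.6)]
knob [312 277  28  26 541] 61.4 [array([ 375.7, -364.6]), array([20.8, 21.2]), np.float64(25.7)]
cw [ 314  110   40   42 1278] 25.6 [array([ 467.9, -287.6]), array([31.3, 30.8]), np.float64(8.8)]
cw [311 166  42   6 168] 26.9 [array([ 445.5, -306.1]), array([ 1.2, 32.9]), np.float64(40.2)]
```

View pics/w3.png

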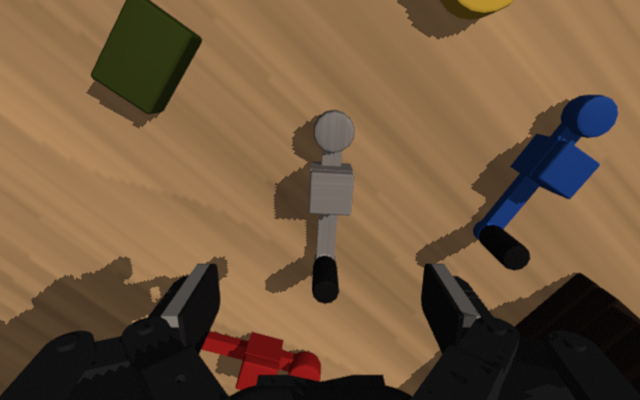

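The wrist view shows the grey crank aligned with the tool: counterweight (334,131), hub (331,190), knob (325,282). The hub centre is (432.6, -316.7), with its arm on a 40° line.

```bash
python3 - <<'E'
from h import *
to(432.6,-316.7,33,40)
E
```

```text
row [-0.04  0.01  2.92] [ -3.    9.1 153.1] heading 42.92
```

Request:
jog_arm(
  increments=[
    [0,0,2.9,-3,9,30,85],
    [0,0,2.9,-3,9,65,85],
    [0,0,2.9,-3,9,100,85],
    [0,0,2.9,-3,9,130,85],
    [0,0,2.9,-3,9,145,85],
    [0,0,2.9,-3,9,153,85],
    [0,0,2.9,-3,9,153,85],
  ],
)

```text
time: 4.0
tcp_pos: [433.1, -315.2, 31.8]
orientation: [-0.001, 0.939, 0.344, -0.001]
contact_force: [0.4, 0.0, 0.7]
width: 84.8
finger_force: 0.0
```

```bash
python3 - <<'E'
from h import *
to(432.6,-316.7,33,40)
E
python3 crank.py w4
```

```text
row [-0.18  0.04  0.19] [-1.3  0.8 -1.2] heading 40.19
[ 433.7 -315.9   33. ]
hub [ 273  270   96   65 5200] 41.7 [array([ 436.6, -313.8]), array([25.7, 34.1]), np.float64(41.6)]
hub [177 281  21  16 172] 42.3 [array([ 411.7, -273.8]), array([1.5, 5.4]), np.float64(40.1)]
knob [122 314  66  32 918] 63.0 [array([ 411.1, -274.8]), array([11.1, 17.9]), np.float64(0.9)]
knob [456 315  64  30 872] 63.8 [array([ 471.2, -345.3]), array([10.6, 17.4]), np.float64(80.3)]
cw [ 280  135   85   87 5628] 25.6 [array([ 468.3, -287.7]), array([31.6, 31. ]), np.float64(4.9)]
cw [ 276  248   89   19 1474] 27.5 [array([ 445. , -306.5]), array([ 2.6, 33.8]), np.float64(40.2)]
```

Request:
jog_arm(
  increments=[
    [0,0,0,-1,1,-1,30],
    [0,0,0,-1,1,-1,30],
    [0,0,0,-1,1,-1,30],
    [0,0,0,-1,1,-1,30],
    [0,0,0,-1,1,-1,30],
    [0,0,0,-1,1,-1,30],
    [0,0,0,-1,1,-1,30],
    [0,0,0,-1,1,-1,30],
    [0,0,0,-1,1,-1,30],
  ],
  squeeze=70,
)

```text
time: 4.8
tcp_pos: [433.1, -317.7, 35.2]
orientation: [-0.0, 0.939, 0.343, -0.0]
contact_force: [-2.6, 4.3, 9.8]
width: 33.5
finger_force: 70.2
```

Request:
jog_arm(
  increments=[
    [0,0,0,0,0,-20,30],
    [0,0,0,0,0,-50,30],
    [0,0,0,0,0,-85,30],
    [0,0,0,0,0,-115,30],
    [0,0,0,0,0,-130,30],
    [0,0,0,0,0,-130,30],
    [0,0,0,0,0,-130,30],
  ],
)

```text
time: 5.38
tcp_pos: [433.3, -318.1, 164.3]
orientation: [0.0, 0.939, 0.343, 0.0]
contact_force: [-0.5, -0.4, -7.2]
width: 33.2
finger_force: 73.0
```

```bash
cat > held.py <<'E'
from h import *
import sys
T=T_tool(); im,d,p,W=grab("wrist"); cv2.imwrite("pics/%s.png"%sys.argv[1],im[:,:,::-1])
np.savez("held_%s.npz"%sys.argv[1],im=im,d=d)
M=np.array(p["mount"]); C=cloud(p,M,d)   # tool frame
z=C[...,2]; grey=(im.max(2).astype(int)-im.min(2)<25)&(im.max(2)>60)
near=(abs(C[...,1])<25)&(abs(C[...,0])<90)
h=np.histogram(z[near&(z>-60)&(z<60)],bins=np.arange(-60,60,4)); print([(int(b),int(a)) for a,b in zip(*h) if a>150])
for n,m in(("hub",near&(abs(C[...,0])<25)&(abs(z+8)<6)),("cw",near&(C[...,0]>25)&(abs(z-9)<7))):
    P=C[m]
    if len(P)>50: print(n,len(P),np.median(P[:,2]).round(1),"x",np.percentile(P[:,0],[1,99]).round(1),"y",np.percentile(P[:,1],[1,99]).round(1),[np.round(q,1) for q in cv2.minAreaRect(P[:,:2].astype(np.float32))])
print(arm.get_state()["contact_force"], T[:3,3].round(1))
E
python3 held.py w5; python3 -c "
from h import *
to(533.3,21.9,165,84)"
```

```text
[(-60, 1800), (-56, 2725), (-52, 2241), (-48, 1165), (-44, 713), (-36, 324), (-32, 510), (-28, 422), (-24, 428), (-20, 373), (-16, 940), (-12, 479), (-8, 7495), (-4, 662), (0, 514), (4, 678), (8, 5813), (12, 736), (16, 493), (20, 2245), (24, 185)]
hub 9075 -6.6 x [-16.  17.] y [-20.8  22.5] [array([ 0.3, -0.3]), array([49.3, 34.7]), np.float64(90.0)]
cw 5593 9.6 x [31.8 61.4] y [-13.7  15.9] [array([46.4,  1. ]), array([32.1, 31.8]), np.float64(86.4)]
[ 0.02688574  0.38280014 -6.59119174] [ 433.3 -318.1  164.3]
row [-1.00e-01 -2.00e-02 -4.39e+01] [ 295.6 -194.9   -1.6] heading 40.1
```

View pics/w5.png

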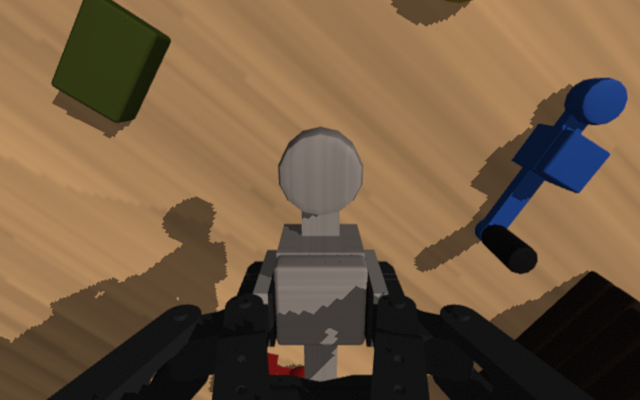

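The crank is held squarely: counterweight at (320,172), hub top at (321,300), hub underside 35.4 mm below the TCP. The held hub reads about (+0.4, +1.2) in tool x, y, which is the camera's bias. I'll subtract it from the screw position.

Request:
jog_arm(
  increments=[
    [0,0,-43.9,295,-195,0,30],
    [0,0,-43.9,295,-195,0,30],
    [0,0,-43.9,295,-195,0,30],
    [0,0,-43.9,295,-195,0,30],
    [0,0,-43.9,295,-195,0,30],
    [0,0,-43.9,295,-195,0,30],
    [0,0,-43.9,295,-195,0,30],
    [0,0,-43.9,295,-195,0,30],
    [0,0,-43.9,295,-195,0,30],
    [0,0,-43.9,295,-195,0,30],
  ],
)

```text
time: 6.27
tcp_pos: [533.5, 25.1, 161.9]
orientation: [-0.001, 0.742, 0.671, -0.001]
contact_force: [0.2, -0.3, -6.4]
width: 32.9
finger_force: 72.8
```

```bash
python3 -c "
from h import *
to(532.1,21.6,140,84)"
```

```text
row [-0.15 -0.04  0.24] [-3.6 -1.  21.9] heading 84.24
```

Request:
jog_arm(
  increments=[
    [0,0,0,-3.5,-1,12,30],
    [0,0,0,-3.5,-1,22,30],
    [0,0,0,-3.5,-1,22,30],
    [0,0,0,-3.5,-1,22,30],
    [0,0,0,-3.5,-1,22,30],
  ],
)

```text
time: 6.68
tcp_pos: [531.8, 17.1, 141.5]
orientation: [-0.0, 0.743, 0.669, -0.001]
contact_force: [0.1, 0.2, -6.6]
width: 33.0
finger_force: 72.5
```

```bash
python3 held.py w6; python3 -c "
from h import *
to(532.1,21.6,128,84)
im,d,p,W=grab('scene'); cv2.imwrite('pics/s6.png',cv2.resize(im[150:270,260:420],None,fx=4,fy=4,interpolation=cv2.INTER_CUBIC)[:,:,::-1])"
```

```text
[(-60, 1794), (-56, 2738), (-52, 2257), (-48, 1236), (-44, 698), (-36, 333), (-32, 501), (-28, 421), (-24, 440), (-20, 371), (-16, 940), (-12, 459), (-8, 7521), (-4, 657), (0, 502), (4, 679), (8, 5793), (12, 722), (16, 506), (20, 2244), (24, 179)]
hub 9084 -6.6 x [-16.3  16.5] y [-21.3  21.8] [array([-0.3, -0. ]), array([34.8, 50. ]), np.float64(0.2)]
cw 5601 9.6 x [31.3 61. ] y [-14.4  15.4] [array([45.8,  0.3]), array([32.4, 31.6]), np.float64(49.2)]
[ 0.16492174  0.29490237 -5.95206276] [531.8  17.1 141.5]
row [-0.02  0.   -0.05] [ 4.4 -0.6 14. ] heading 83.95
```

```bash
cat > avg.py <<'E'
from h import *
import sys
n=int(sys.argv[1]); L=[];F=[]
for i in range(n):
    s=arm.get_state(); L.append(s["tcp_pos"]);F.append(np.r_[s["contact_force"],s["wrist_torque"]*10]); arm.read_camera("wrist")
L=np.array(L); print("tcp",L.mean(0).round(2),"sd",L.std(0).round(2),"F",np.mean(F,0).round(1))
E
python3 avg.py 12; python3 -c "
from h import *
to(532.1,21.6,128,84)"
```

```text
tcp [532.38  17.5  142.38] sd [0.1  0.14 0.13] F [ 0.1 -0.1 -6.5  0.   0.  -0. ]
row [0.01 0.   0.01] [ 3.9 -0.6 14.2] heading 84.01
```

View pics/s6.png

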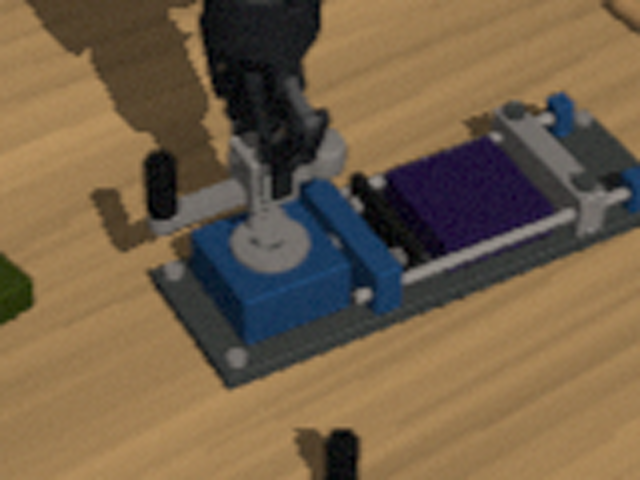

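The scene crop shows the crank hovering over the screw box, with the square end just under the hub and its arm pointing away from the jaw. I'll lower it slowly, feeling for contact.

Request:
jog_arm(
  increments=[
    [0,0,0,4.3,-0.5,5,30],
    [0,0,0,4.3,-0.5,10,30],
    [0,0,0,4.3,-0.5,14,30],
    [0,0,0,4.3,-0.5,14,30],
    [0,0,0,4.3,-0.5,15,30],
    [0,0,0,4.3,-0.5,16,30],
    [0,0,0,4.3,-0.5,17,30],
    [0,0,0,4.3,-0.5,18,30],
    [0,0,0,4.3,-0.5,18.5,30],
  ],
)

```text
time: 8.13
tcp_pos: [532.2, 21.9, 123.6]
orientation: [0.0, 0.743, 0.669, 0.0]
contact_force: [-0.1, 0.3, -5.9]
width: 33.0
finger_force: 72.8
```

```bash
python3 avg.py 4
```

```text
tcp [532.18  21.91 123.58] sd [0.03 0.01 0.04] F [-0.  -0.2 -6.7 -0.2 -0.  -0.1]
```

Request:
jog_arm(
  increments=[
    [0,0,0,0,0,1,30],
    [0,0,0,0,0,2,30],
    [0,0,0,0,0,3,30],
    [0,0,0,0,0,3.5,30],
  ],
)

```text
time: 8.67
tcp_pos: [532.1, 21.9, 119.9]
orientation: [-0.0, 0.743, 0.669, -0.0]
contact_force: [-0.8, -0.5, -6.6]
width: 33.1
finger_force: 72.8
```

```bash
python3 avg.py 2
```

```text
tcp [532.08  21.93 119.91] sd [0.02 0.   0.02] F [-0.8 -0.4 -6.5  0.1  0.3 -0.3]
```

It has entered with almost no force. I'll carry on down.

Request:
jog_arm(
  increments=[
    [0,0,0,0,0,2,30],
    [0,0,0,0,0,4,30],
    [0,0,0,0,0,6,30],
    [0,0,0,0,0,8,30],
    [0,0,0,0,0,10,30],
    [0,0,0,0,0,12,30],
    [0,0,0,0,0,12,30],
  ],
)

```text
time: 9.35
tcp_pos: [531.9, 21.9, 107.6]
orientation: [-0.0, 0.743, 0.669, -0.0]
contact_force: [0.0, -0.8, -6.4]
width: 32.7
finger_force: 72.7
```

```bash
python3 avg.py 2
```

```text
tcp [531.93  21.93 107.72] sd [0.05 0.   0.1 ] F [ 0.1 -0.3 -6.3  0.   0.3  0.1]
```

Request:
jog_arm(
  increments=[
    [0,0,0,0,0,2,30],
    [0,0,0,0,0,4,30],
    [0,0,0,0,0,6,30],
    [0,0,0,0,0,8,30],
    [0,0,0,0,0,9,30],
    [0,0,0,0,0,9.7,30],
    [0,0,0,0,0,10,30],
  ],
)

```text
time: 10.03
tcp_pos: [532.1, 21.9, 97.9]
orientation: [-0.0, 0.743, 0.669, -0.0]
contact_force: [0.1, 0.2, -5.9]
width: 33.2
finger_force: 72.7
```

```bash
python3 avg.py 3
```

```text
tcp [532.14  21.94  97.99] sd [0.03 0.01 0.04] F [ 0.1  0.1 -6.1 -0.2 -0.1  0.2]
```

Request:
jog_arm(
  increments=[
    [0,0,0,0,0,0.4,30],
    [0,0,0,0,0,0.7,30],
    [0,0,0,0,0,0.7,30],
  ],
)

```text
time: 10.43
tcp_pos: [532.2, 21.9, 97.4]
orientation: [0.0, 0.743, 0.669, 0.0]
contact_force: [0.4, 0.7, -7.0]
width: 32.6
finger_force: 72.7
```

```bash
python3 avg.py 2
```

```text
tcp [532.17  21.94  97.41] sd [0.   0.01 0.  ] F [ 0.4  0.8 -6.8 -0.2 -0.5  0.1]
```

Request:
jog_arm(
  increments=[
    [0,0,0,0,0,0.3,30],
    [0,0,0,0,0,0.6,30],
    [0,0,0,0,0,0.6,30],
  ],
)

```text
time: 10.78
tcp_pos: [532.2, 21.9, 97.2]
orientation: [0.0, 0.743, 0.669, 0.0]
contact_force: [-1.6, -0.7, 0.8]
width: 32.7
finger_force: 73.8
```

```bash
python3 avg.py 2
```

```text
tcp [532.24  21.94  97.2 ] sd [0.   0.01 0.01] F [-1.8 -0.3  0.3 -0.1  3.7 -0.5]
```

Seated: the weight has come onto the collar at TCP z 97.2. I'll let go, rise, and look.

Request:
jog_arm(
  increments=[
    [0,0,0,0,0,0,60],
    [0,0,0,0,0,0,85],
    [0,0,0,0,0,0,85],
    [0,0,0,0,0,0,85],
    [0,0,0,0,0,-20,85],
    [0,0,0,0,0,-60,85],
    [0,0,0,-20,0,-100,85],
    [0,0,0,-40,0,-115,85],
    [0,0,0,-40,0,-115,85],
    [0,0,0,-40,0,-115,85],
  ],
)

```text
time: 11.72
tcp_pos: [528.7, -18.5, 213.0]
orientation: [0.001, 0.744, 0.668, 0.001]
contact_force: [-0.8, 0.4, 0.1]
width: 84.9
finger_force: 0.0
```

```bash
cat > look.py <<'E'
from h import *
import sys
T=T_tool(); im,d,p,W=grab("wrist"); cv2.imwrite("pics/%s.png"%sys.argv[1],im[:,:,::-1])
C=cloud(p,W,d); z=C[...,2]; near=np.hypot(C[...,0]-532,C[...,1]-22)<100
for n,m in(("hub",near&(abs(z-104)<4)),("knob",near&(z>119)&(z<129)),("cw",near&(abs(z-88)<6))):
    k,l,st,c=cv2.connectedComponentsWithStats(m.astype(np.uint8))
    for i in np.argsort(-st[1:,4])[:2]+1:
        if st[i,4]>80:
            P=C[l==i]; print(n,c[i].round(),np.median(P[:,2]).round(1),[np.round(q,1) for q in cv2.minAreaRect(P[:,:2].astype(np.float32))])
a=np.radians(84); o=np.array([536.5,20.]); Y=(C[...,0]-o[0])*np.cos(a)+(C[...,1]-o[1])*np.sin(a); X=(C[...,0]-o[0])*np.sin(a)-(C[...,1]-o[1])*np.cos(a)
for n,zz,lo,hi in(("jaw",55.5,45,130),("pad",51.5,82,150),("slab",43,110,222),("stop",51.5,205,260)):
    P=Y[(abs(X)<30)&(abs(z-zz)<2)&(Y>lo)&(Y<hi)]
    if len(P)>30: print(n,np.percentile(P,[2,50,98]).round(1),len(P))
E
python3 look.py w7; python3 avg.py 1
```

```text
hub [319. 145.] 103.8 [array([532.8,  21.6]), array([33.8, 34. ]), np.float64(84.0)]
hub [319. 241.] 103.7 [array([525.3, -47.1]), array([10.4, 21.6]), np.float64(87.0)]
knob [319. 263.] 123.5 [array([525.2, -52.6]), array([20.9, 21. ]), np.float64(38.9)]
cw [319.  71.] 87.6 [array([537.8,  67.3]), array([32.3, 31.7]), np.float64(82.5)]
cw [319. 232.] 88.2 [array([525.2, -47. ]), array([10. , 21.4]), np.float64(87.9)]
jaw [52.8 65.  71.7] 1433
pad [88.  92.1 96. ] 1101
tcp [527.81 -17.9  211.65] sd [0. 0. 0.] F [-1.   0.5 -0.3  0.3  0.2 -0.1]
```

View pics/w7.png

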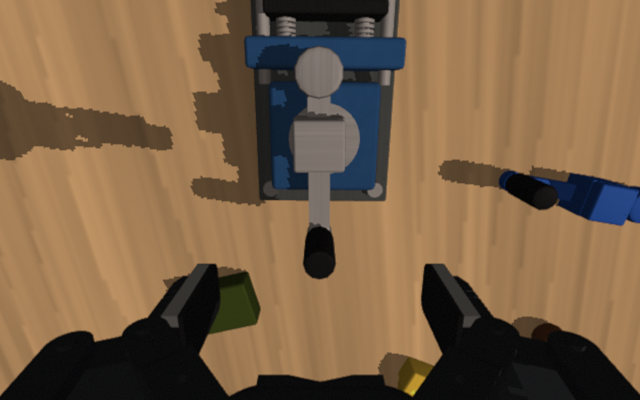

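The view shows the crank home (hub top z 103.8, hub at (319,145)) and the knob at (319,255). I'll move to the knob, come down and grip gently.

Request:
jog_arm(
  increments=[
    [0,0,0,-35,0,0,85],
    [0,0,0,-35,0,30,60],
    [0,0,0,-35,0,60,50],
    [0,0,0,-35,0,85,50],
    [0,0,0,-35,0,101,50],
    [0,0,0,-35,0,101,15],
    [0,0,0,-35,0,101,15],
    [0,0,0,-35,0,101,15],
    [0,0,0,-35,0,101,15],
    [0,0,0,-35,0,101,15],
  ],
  squeeze=40,
)

```text
time: 12.65
tcp_pos: [524.5, -52.4, 111.4]
orientation: [0.0, 0.743, 0.669, 0.0]
contact_force: [0.6, 1.6, -5.1]
width: 21.3
finger_force: 39.3
```

```bash
python3 avg.py 3
```

```text
tcp [524.46 -52.39 111.35] sd [0.04 0.03 0.02] F [ 0.6  1.9 -5.6  0.8  0.3 -0. ]
```

Request:
jog_arm(
  increments=[
    [0,0,0,0,0,0.8,15],
    [0,0,0,0.4,-7.8,0.8,15],
    [0,0,0,1.6,-15.6,0.8,15],
    [0,0,0,3.7,-23.2,0.8,15],
    [0,0,0,6.5,-30.5,0.8,15],
    [0,0,0,10,-37.5,0.8,15],
    [0,0,0,10,-37.5,0.8,15],
  ],
)

```text
time: 13.38
tcp_pos: [488.6, -38.3, 110.6]
orientation: [0.001, 0.743, 0.669, 0.001]
contact_force: [3.9, 2.7, -5.0]
width: 21.1
finger_force: 39.5
```

```bash
python3 avg.py 2
```

```text
tcp [488.64 -38.39 110.61] sd [0.08 0.06 0.01] F [ 4.2  3.  -4.9  4.1 -4.5 -0.1]
```

It turns with about 5 N. I'll carry on to θ=120° and ease down 1.5 mm, because the grip is still carrying some of the crank's weight.

Request:
jog_arm(
  increments=[
    [0,0,0,6.7,-9.7,0.7,15],
    [0,0,0,14.8,-18.2,1.5,15],
    [0,0,0,24.1,-25.4,1.5,15],
    [0,0,0,34.4,-31,1.5,15],
    [0,0,0,45.5,-34.9,1.5,15],
    [0,0,0,57.1,-37.1,1.5,15],
    [0,0,0,68.9,-37.4,1.5,15],
    [0,0,0,80.5,-35.9,1.5,15],
    [0,0,0,91.8,-32.5,1.5,15],
    [0,0,0,102.5,-27.5,1.5,15],
  ],
)

```text
time: 14.32
tcp_pos: [470.8, 65.6, 109.4]
orientation: [0.0, 0.743, 0.669, -0.001]
contact_force: [-1.6, -8.4, 6.7]
width: 21.3
finger_force: 40.7
```

```bash
python3 avg.py 2
```

```text
tcp [471.52  66.38 109.47] sd [0.72 0.76 0.08] F [-2.4 -3.2  5.1 -6.5  3.6  0.3]
```

Request:
jog_arm(
  increments=[
    [0,0,0,9.7,6.7,-0.4,15],
    [0,0,0,18.2,14.8,-0.4,15],
    [0,0,0,25.4,24.1,-0.4,15],
    [0,0,0,31,34.4,-0.4,15],
    [0,0,0,34.9,45.5,-0.4,15],
    [0,0,0,37.1,57.1,-0.4,15],
    [0,0,0,37.4,68.9,-0.4,15],
    [0,0,0,35.9,80.5,-0.4,15],
    [0,0,0,32.5,91.8,-0.4,15],
    [0,0,0,27.5,102.5,-0.4,15],
  ],
)

```text
time: 15.25
tcp_pos: [575.9, 83.7, 109.6]
orientation: [-0.001, 0.743, 0.669, 0.0]
contact_force: [-4.9, 5.3, 3.9]
width: 20.8
finger_force: 40.5
```

```bash
python3 avg.py 2
```

```text
tcp [576.89  82.94 109.64] sd [1.02 0.74 0.08] F [-2.1  3.3  2.4  6.2  4.8 -0.3]
```

Request:
jog_arm(
  increments=[
    [0,0,0,-6.7,9.7,0,15],
    [0,0,0,-14.8,18.2,0,15],
    [0,0,0,-24.1,25.4,0,15],
    [0,0,0,-34.4,31,0,15],
    [0,0,0,-45.5,34.9,0,15],
    [0,0,0,-57.1,37.1,0,15],
    [0,0,0,-68.9,37.4,0,15],
    [0,0,0,-80.5,35.9,0,15],
    [0,0,0,-91.8,32.5,0,15],
    [0,0,0,-102.5,27.5,0,15],
  ],
)

```text
time: 16.18
tcp_pos: [593.3, -21.7, 109.6]
orientation: [0.0, 0.743, 0.669, 0.001]
contact_force: [1.4, 9.1, 2.2]
width: 21.2
finger_force: 40.5
```

```bash
python3 avg.py 2; python3 look.py w8
```

```text
tcp [592.57 -22.54 109.55] sd [0.7  0.87 0.07] F [0.7 5.3 3.1 9.8 0.1 0.2]
hub [149. 195.] 103.7 [array([533.1,  21.3]), array([35.2, 34.3]), np.float64(52.9)]
hub [321. 272.] 104.1 [array([593.2, -17.3]), array([10.8, 48.3]), np.float64(85.3)]
knob [320. 313.] 123.1 [array([592.8, -22.7]), array([25.7, 48.6]), np.float64(83.8)]
knob [235. 312.] 127.7 [array([564.4, -14.2]), array([1.4, 6.6]), np.float64(81.2)]
cw [ 61. 125.] 87.7 [array([496.9,  49. ]), array([32.7, 32.4]), np.float64(24.7)]
cw [185. 163.] 88.5 [array([533. ,  21.3]), array([34.6, 34.5]), np.float64(52.5)]
jaw [71.7 74.1 75.9] 1190
```

Request:
jog_arm(
  increments=[
    [0,0,0,-9.7,-6.7,0,15],
    [0,0,0,-18.2,-14.8,0,15],
    [0,0,0,-25.4,-24.1,0,15],
    [0,0,0,-31,-34.4,0,15],
    [0,0,0,-34.9,-45.5,0,15],
    [0,0,0,-37.1,-57.1,0,15],
    [0,0,0,-37.4,-68.9,0,15],
    [0,0,0,-35.9,-80.5,0,15],
    [0,0,0,-32.5,-91.8,0,15],
    [0,0,0,-27.5,-102.5,0,15],
  ],
)

```text
time: 17.17
tcp_pos: [490.1, -39.4, 109.8]
orientation: [0.003, 0.743, 0.669, 0.002]
contact_force: [5.8, -1.6, 1.0]
width: 20.9
finger_force: 40.2
```

```bash
python3 avg.py 2
```

```text
tcp [488.92 -38.75 109.59] sd [1.14 0.67 0.17] F [ 4.2  0.6  2.6 -0.4 -9.5 -0.3]
```

Request:
jog_arm(
  increments=[
    [0,0,0,6.7,-9.7,0,15],
    [0,0,0,14.8,-18.2,0,15],
    [0,0,0,24.1,-25.4,0,15],
    [0,0,0,34.4,-31,0,15],
    [0,0,0,45.5,-34.9,0,15],
    [0,0,0,57.1,-37.1,0,15],
    [0,0,0,68.9,-37.4,0,15],
    [0,0,0,80.5,-35.9,0,15],
    [0,0,0,80.5,-35.9,0,15],
  ],
)

```text
time: 18.02
tcp_pos: [461.1, 46.0, 109.3]
orientation: [0.0, 0.743, 0.67, -0.0]
contact_force: [-0.5, 1.6, 7.9]
width: 21.3
finger_force: 40.9
```

```bash
python3 avg.py 2; python3 look.py w9
```

```text
tcp [461.1   45.86 109.24] sd [0.03 0.11 0.02] F [-1.   2.   7.9  2.2 -0.1  0.2]
hub [504. 310.] 103.8 [array([533.2,  24.2]), array([30. , 34.8]), np.float64(72.5)]
hub [320. 272.] 104.1 [array([462.1,  50.9]), array([10.9, 48.3]), np.float64(84.2)]
knob [320. 313.] 123.0 [array([461.9,  45.8]), array([26.1, 48.1]), np.float64(84.6)]
knob [407. 312.] 127.8 [array([491.1,  48.9]), array([6.6, 2.2]), np.float64(0.5)]
cw [573. 315.] 88.0 [array([576.6,   8.2]), array([32.3, 31.8]), np.float64(84.5)]
cw [476. 275.] 88.2 [array([531.9,  35.8]), array([41.5, 19.9]), np.float64(15.7)]
jaw [ 84.   94.  103.2] 5081
pad [ 83.  122.3 128.7] 4316
slab [113.8 131.7 133.3] 924
```

View pics/w9.png

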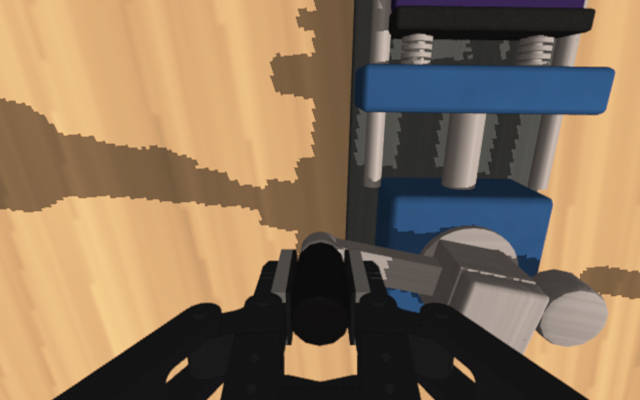

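The view shows the jaw at row 88, the pad at row 20 touching the slab, and the springs still long. The crank's hub is flat on the collar. I'll go to θ=500°, then measure the pad gap against the first view.

Request:
jog_arm(
  increments=[
    [0,0,0,9.6,2.7,-0.3,15],
    [0,0,0,18.5,6.5,-0.5,15],
    [0,0,0,27,11.6,-0.5,15],
    [0,0,0,34.6,17.6,-0.5,15],
    [0,0,0,41.9,25.2,-0.5,15],
    [0,0,0,41.9,25.2,-0.5,15],
  ],
)

```text
time: 18.67
tcp_pos: [489.8, 84.3, 109.3]
orientation: [-0.001, 0.743, 0.669, -0.001]
contact_force: [-3.1, -1.1, 5.7]
width: 21.0
finger_force: 40.7
```

```bash
python3 avg.py 2; cat > gap.py <<'E'
from h import *
import sys
p=arm.camera_params("wrist")
def meas(n,im,d,W,jy):
    C=cloud(p,W,d); z=C[...,2]; a=np.radians(84); o=np.array([536.5,20.])
    Y=(C[...,0]-o[0])*np.cos(a)+(C[...,1]-o[1])*np.sin(a); X=(C[...,0]-o[0])*np.sin(a)-(C[...,1]-o[1])*np.cos(a)
    r=[]
    for x0 in(-30,-15,0,15,30):
        s=(abs(X-x0)<7)
        j=Y[s&(abs(z-55.3)<2)&(Y>jy-25)&(Y<jy+12)]; q=Y[s&(abs(z-52)<2)&(Y>jy+5)&(Y<jy+35)&(im.max(2)<70)]
        g=Y[s&(abs(z-43)<1.5)&(Y>jy+15)&(Y<219)]; t=Y[s&(abs(z-51)<2)&(Y>200)&(Y<255)]
        r.append([np.percentile(v,k) if len(v)>30 else np.nan for v,k in((j,2),(j,98),(q,2),(q,98),(g,2),(g,98),(t,2))])
    r=np.nanmedian(r,0); print(n,"jaw %.1f %.1f pad %.1f %.1f slab %.1f %.1f stop %.1f"%tuple(r),"padback-jawfront %.2f"%(r[2]-r[1]),"pitch(front-front) %.2f"%(r[3]-r[1]))
for f in("w1","w2"):
    D=np.load(f+".npz"); meas(f,D["im"],D["d"],D["W"],73)
im,d,_,W=grab("wrist"); cv2.imwrite("pics/%s.png"%sys.argv[1],im[:,:,::-1]); meas("now",im,d,W,float(sys.argv[2]))
E
python3 gap.py w10 107
```

```text
tcp [489.81  84.31 109.27] sd [0.04 0.03 0.01] F [-3.  -0.3  6.3 -1.6  2.2 -0.1]
w1 jaw 52.2 71.6 pad 88.2 97.7 slab 117.8 137.7 stop nan padback-jawfront 16.58 pitch(front-front) 26.13
w2 jaw 52.7 72.0 pad 88.8 97.9 slab 118.5 204.1 stop 220.7 padback-jawfront 16.76 pitch(front-front) 25.89
now jaw 86.6 105.8 pad 120.3 129.3 slab 131.3 173.8 stop nan padback-jawfront 14.56 pitch(front-front) 23.56gap.py:13: RuntimeWarning: All-NaN slice encountered
  r=np.nanmedian(r,0); print(n,"jaw %.1f %.1f pad %.1f %.1f slab %.1f %.1f stop %.1f"%tuple(r),"padback-jawfront %.2f"%(r[2]-r[1]),"pitch(front-front) %.2f"%(r[3]-r[1]))
```

The pad is about 2.3 mm in, so it needs about 3.7 mm more, or 53°.

Request:
jog_arm(
  increments=[
    [0,0,0,6.2,8.5,0,15],
    [0,0,0,10.5,16.5,0,15],
    [0,0,0,13.9,25,0,15],
    [0,0,0,16.2,33.9,0,15],
    [0,0,0,17.4,43,0,15],
    [0,0,0,17.5,52.1,0,15],
    [0,0,0,16.4,61.2,0,15],
    [0,0,0,15.9,63.8,0,15],
    [0,0,0,15.9,63.8,0,15],
  ],
)

```text
time: 19.57
tcp_pos: [553.9, 94.4, 109.2]
orientation: [-0.002, 0.743, 0.669, -0.001]
contact_force: [-5.3, 8.5, 9.0]
width: 21.1
finger_force: 41.0
```

```bash
python3 avg.py 2;python3 gap.py w11 110 2>/dev/null
```

```text
tcp [553.93  94.39 109.19] sd [0.02 0.   0.01] F [-5.8  8.1  8.9 11.6  9.9 -0.4]
w1 jaw 52.2 71.6 pad 88.2 97.7 slab 117.8 137.7 stop nan padback-jawfront 16.58 pitch(front-front) 26.13
w2 jaw 52.7 72.0 pad 88.8 97.9 slab 118.5 204.1 stop 220.7 padback-jawfront 16.76 pitch(front-front) 25.89
now jaw 90.2 109.4 pad 120.3 129.3 slab 131.7 190.3 stop nan padback-jawfront 10.93 pitch(front-front) 19.99
```

The pad is about 5.9 mm in, roughly half-way. I'll let go and rise.

Request:
jog_arm(
  increments=[
    [0,0,0,0,0,0,35],
    [0,0,0,0,0,0,45],
    [0,0,0,0,0,0,45],
    [0,0,0,0,0,0,45],
    [0,0,0,0,0,-20,45],
    [0,0,0,0,0,-50,45],
    [0,0,0,0,0,-90,45],
    [0,0,0,0,0,-120,45],
    [0,0,0,0,0,-120,45],
    [0,0,0,0,0,-120,45],
  ],
)

```text
time: 20.55
tcp_pos: [556.5, 93.2, 231.4]
orientation: [0.001, 0.743, 0.669, 0.002]
contact_force: [-0.7, -0.3, -0.5]
width: 44.8
finger_force: 0.0
```

```bash
python3 avg.py 1;python3 gap.py w12 110 2>/dev/null; python3 look.py w13
```

```text
tcp [556.52  93.16 231.37] sd [0. 0. 0.] F [-0.7 -0.3 -0.5  0.3  0.4 -0.1]
w1 jaw 52.2 71.6 pad 88.2 97.7 slab 117.8 137.7 stop nan padback-jawfront 16.58 pitch(front-front) 26.13
w2 jaw 52.7 72.0 pad 88.8 97.9 slab 118.5 204.1 stop 220.7 padback-jawfront 16.76 pitch(front-front) 25.89
now jaw 89.9 109.2 pad 120.8 129.5 slab 132.6 213.7 stop nan padback-jawfront 11.62 pitch(front-front) 20.27
hub [302. 285.] 103.6 [array([533.2,  21.5]), array([35.4, 34. ]), np.float64(74.4)]
hub [318. 186.] 104.1 [array([554.2, 101.3]), array([ 6.6, 19.6]), np.float64(77.7)]
knob [317. 205.] 123.5 [array([552.8,  94.3]), array([20.9, 20.6]), np.float64(12.0)]
cw [295. 320.] 87.4 [array([521.5, -22. ]), array([31.7, 31.6]), np.float64(15.9)]
cw [306. 259.] 88.4 [array([537.4,  37.8]), array([ 2.3, 33.6]), np.float64(75.2)]
jaw [ 90.5 100.1 109.3] 1439
pad [ 89.5 122.6 129.7] 1288
slab [131.6 175.2 213.2] 7243
```

View pics/w12.png

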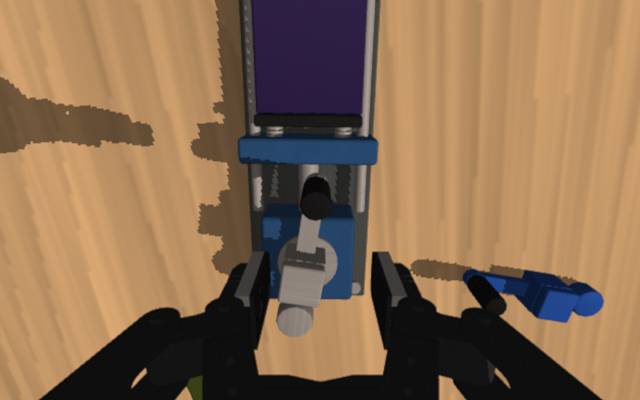

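The crank is released on the screw, with its hub at (303,280) and still home (top z 103.6). The knob is at (316,195). The pad at row 120 bears on the slab, compressed about 5.6 mm. I'll hand in.

```bash
python3 -c "
from bench import arm
print(arm.sign_off())"
```

```text
the job is handed in; nothing more can be done
None
```

I fitted the crank fully home on the screw and wound it clockwise about 1.5 turns, pressing the glass slab against the stop bar with the pad about 5.6 mm of 12 mm in. I then let go of the crank and handed the job in at about 21 s; slab contact with the stop is inferred from the pad compressing while its face stayed put.

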